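# Put the spice jars back in their caddy

### The arm

A 7-joint arm with a two-finger parallel gripper is mounted at the origin on the work surface. World frame = base frame: x ahead of the robot, y to its left, z up, the work surface at z = 0. Lengths are in m, angles in rad, forces in N, time in s.
With the tool pointing down it reaches from about 0.425 to 0.925 m from the base axis. Payload 6.8 kg.
Tool frame: the origin (TCP) lies between the finger pads; the fingertips stand 22 mm ahead of it and the grasp point (between the pads) lies 3 mm ahead of it; z points along the fingers, y is the line along which they close (so a half turn about z gives the same grasp; the last joint's range is limited). The gripper opens to 85 mm and grips with 20 to 120 N. Pads are 22 mm wide; open, the fingers measure 114 mm over their backs; the gripper's body (76 mm by 85 mm) begins 54 mm behind the grasp point. The pads swing forward as they close: fully open they stand 13 mm farther back than shut.
Start: joints at [1.103, 0.477, 0.022, 1.555, -0.011, 1.109, -0.083], TCP at [0.238, -0.632, 0.224] pointing down, gripper open.
Joint ranges: [-2.96, 2.96], [-0.34, 2.1], [-1.41, 1.46], [0.24, 2.44], [-1.37, 4.51], [0.17, 1.92], [-2.96, 2.96]. Speed limits (rad/s): [2.39, 2.39, 3.14, 3.14, 3.14, 3.14, 3.14].

### API

Orientations are given as a unit quaternion [w, x, y, z].
In Python, from station import bot gives the robot as it stands.
- The arm moves only by the tool servo_tool, never from a script. Its argument "motion" is a list that holds one entry, the list of rows, each a list of 5 numbers: the opening, from 0 (shut) to 1 (fully open), then the shift along the world's x, y, z each as a share of 0.04 m, from -1 to 1, then the turn about the world's z as a share of 0.12 rad, from -1 to 1. A call has 1 to 20 rows; each row shifts and turns the commanded pose from where the row before left it; what a row does not reach is not made up. A row lasts 1/10 s, in which the tool goes at most 50 mm and 8.59 degrees, less where a joint would pass 70% of its speed; a pose out of reach is approached as far as the arm can. A call with a number of a shift or a turn outside -1 to 1 is refused whole. A call with a gripper value outside its range is refused whole. The fingers move at their own pace and stop on an object; "newtons" is the grip in N (left out, the last holds). Time passes only in rows, so rows that do not move let the fingers close. It gives the time, the measured TCP pose, the force, the opening and the grip force at its end, in the units of the state.
- bot.get_obs(): the state, without advancing time (a new reading comes with each control period).
- bot.read_camera(name): name is "side" or "top" or "wrist"; returns (picture, depth): 384x512x3 uint8, red, green, blue; 384x512 float32, m along the optical axis (not along the pixel's ray), 0 where there is no reading.
- bot.get_calibration(name): a dict with "fovy" (degrees; the focal length in pixels is half the picture's height over the tangent of half this angle, whatever the lens; pixels are square), "cx", "cy" (the principal point, pixels), "view" (4x4, takes a point from world to camera coordinates). Camera axes: x right, y down, z forward; pixel columns grow to the right and rows downward; lengths in m; the calibration is good to about 2 mm. A picture is of the moment at which its call begins: read the wrist's pose just before it. get_calibration takes no time and is no camera call; for the wrist camera it gives the pose at the moment of the call.
- bot.hand_in(): hands the job in; it is judged then, once.
The state is a dict: "t": time; "q": joint angles; "joint_vel": joint speeds; "joint_torque": joint torques, N m; "eef_pos": TCP position; "tool_rot": TCP orientation; "contact_force": force on the tool from outside, world axes, zero at the start; "torque": the same for the moment, N m; "gripper_width": opening from 0.0 (shut) to 1.0 (fully open); "grasp_force": force on a finger pad.
Only numpy, scipy, OpenCV 4.12 (cv2) and the standard library are available. Lean on these libraries where they do the work, as an engineer would, in place of code of your own. Each camera call takes 0.05 s, during which the arm holds its last target. There are 200 camera calls.

### The job

Put the three metal-lidded spice jars (red, yellow and green) back into the wooden caddy, each standing upright on the liner of its own colour; set the glass down gently, do not drop it. Leave the two cork-stoppered bead jars where they stand and the salt jar in its compartment.

Things in the scene. Friction and masses are not known exactly. Their poses are not given: they have to be found in the camera images.
- jar_red: Spice jar of paprika: glass cylinder 42 mm in diameter filled with red, with a silver metal lid of the same 42 mm diameter that bears a red disc on top; 88 mm tall in all, 0.16 kg nominal, loose. It stands upright at the start. Origin: centre of its underside; z up along its axis; its yaw means nothing.
- jar_yellow: Spice jar of turmeric: glass cylinder 42 mm in diameter filled with yellow, with a silver metal lid of the same 42 mm diameter that bears a yellow disc on top; 88 mm tall in all, 0.16 kg nominal, loose. It stands upright at the start. Origin: centre of its underside; z up along its axis; its yaw means nothing.
- jar_green: Spice jar of dried herbs: glass cylinder 42 mm in diameter filled with green, with a silver metal lid of the same 42 mm diameter that bears a green disc on top; 88 mm tall in all, 0.16 kg nominal, loose. It stands upright at the start. Origin: centre of its underside; z up along its axis; its yaw means nothing.
- cork_red: Look-alike jar of red craft beads: the same glass and size (42 mm diameter, 88 mm tall), but closed with a narrow 27 mm brown cork stopper, no metal lid, the red filling seen around the cork. Stays where it is. Loose. Origin: centre of its underside; z up.
- cork_yellow: Look-alike jar of yellow craft beads: the same glass and size (42 mm diameter, 88 mm tall), but closed with a narrow 27 mm brown cork stopper, no metal lid, the yellow filling seen around the cork. Stays where it is. Loose. Origin: centre of its underside; z up.
- salt: Salt jar, already in the caddy in the one compartment without coloured liner: same size as the spice jars (42 mm diameter, 88 mm tall), white filling, silver metal lid with a white disc. Stays there. Loose. Origin: centre of its underside, 6 mm above the worktop; z up.
- caddy: Dark wooden open-topped caddy, fixed: 76 mm (x) by 286 mm (y) by 40 mm tall, walls and floor 6 mm thick; three partitions 35 mm tall make four compartments in a row along y, about 64 mm square inside, centres at y = -105, -35, 35, 105 mm. Origin: centre of its underside, on the worktop; x across the row, y along it, z up.
- liner_red: Red square liner, 60 x 60 x 3 mm, fixed on the floor in the centre of one compartment of the caddy (which one varies). Origin: centre of its underside, 6 mm above the worktop, so its upper face, on which a jar stands, is 9 mm above the worktop; axes parallel to the caddy's.
- liner_yellow: Yellow square liner, 60 x 60 x 3 mm, fixed on the floor in the centre of one compartment of the caddy (which one varies). Origin: centre of its underside, 6 mm above the worktop, so its upper face, on which a jar stands, is 9 mm above the worktop; axes parallel to the caddy's.
- liner_green: Green square liner, 60 x 60 x 3 mm, fixed on the floor in the centre of one compartment of the caddy (which one varies). Origin: centre of its underside, 6 mm above the worktop, so its upper face, on which a jar stands, is 9 mm above the worktop; axes parallel to the caddy's.
There are look-alikes about, which are no part of the job. What is shaped like the jar_red but black is not meant.

How it is judged:
By the outcome, as a careful person would: the job done as asked, in the order asked, and still so for the second after the job is handed in, with the robot touching nothing.
It also fails if it takes over 86 s, if anything falls off the work surface, if the arm or the gripper's body presses on something with over 40 N, if the wrist force passes 120 N, or if a joint passes its speed limit or range.

## Working session

There is one attempt and no reset: what is moved stays moved. The work goes in short steps, Python scripts to look and compute and a tool call to move; the robot and the scene stay as the last step left them, time stands still between calls to the robot, and variables do not carry over. Pictures are saved under pics/ and viewed, at most 14 in all, crops included, and the job is handed in when it is done.

Besides the shell and the picture viewer there is one more tool, called after "Emit:" by a JSON object that holds its "name" and its "arguments", one argument or row to a line. servo_tool: Moves the arm, as the interface text tells. Shift numbers are shares of 0.04 m and turn numbers shares of 0.12 rad, none past 1 either way. Its arguments: {"type":"object","properties":{"motion":{"type":"array"},"newtons":{"type":"number"}},"required":["motion"]}

```bash
mkdir -p pics; cat > h.py <<'E'
import numpy as np, cv2
from station import bot
def cal(n):
    c=bot.get_calibration(n); f=192/np.tan(np.radians(c["fovy"])/2); return c,f,np.array(c["view"])
def pts(n,depth):
    c,f,V=cal(n); v,u=np.mgrid[:384,:512]
    P=np.stack([(u-c["cx"])/f*depth,(v-c["cy"])/f*depth,depth],-1)
    return (P-V[:3,3])@V[:3,:3]
def ray(n,u,v,z):
    c,f,V=cal(n); R=V[:3,:3]; o=-R.T@V[:3,3]; d=R.T@np.array([(u-c["cx"])/f,(v-c["cy"])/f,1]); return o+d*(z-o[2])/d[2]
def save(n,name):
    p,d=bot.read_camera(n); cv2.imwrite(f"pics/{name}.png",p[...,::-1]); np.savez(f"pics/{name}.npz",p=p,d=d); return p,d
E
python3 - <<'E'
from h import *
s=bot.get_obs(); print({k:np.round(v,3) for k,v in s.items()})
for n in("top","side"):
    p,d=save(n,n+"0"); c,f,V=cal(n); print(n,f,c["cx"],c["cy"],-V[:3,:3].T@V[:3,3],V[2,:3])
a=cv2.imread("pics/top0.png");cv2.imwrite("pics/top0b.png",cv2.resize(a,(800,600)))
E
```

```text
{'t': np.float64(0.0), 'q': array([ 1.103,  0.478,  0.022,  1.556, -0.011,  1.109, -0.083]), 'joint_vel': array([ 0.   ,  0.   , -0.001, -0.001,  0.001,  0.001, -0.001]), 'joint_torque': array([-0.0000e+00, -5.9644e+01,  1.6080e+00, -2.8119e+01,  1.2000e-02,
        9.0000e-03,  0.0000e+00]), 'eef_pos': array([ 0.237, -0.631,  0.223]), 'tool_rot': array([-0.001,  0.984,  0.179, -0.   ]), 'contact_force': array([ 0.883, -0.175,  0.611]), 'torque': array([ 0.012,  0.01 , -0.001]), 'grasp_force': np.float64(0.0), 'gripper_width': np.float64(1.0)}
top 383.91272154837685 255.22072537570125 187.98362751837809 [ 0.3928116  -0.00806643  0.87491093] [ 0.16324148  0.01715799 -0.98643693]
side 395.4522702874534 250.65772295653116 200.96774857303612 [0.33167391 0.56840781 0.69721733] [ 0.18781591 -0.64155901 -0.74372523]
```

View pics/top0b.png

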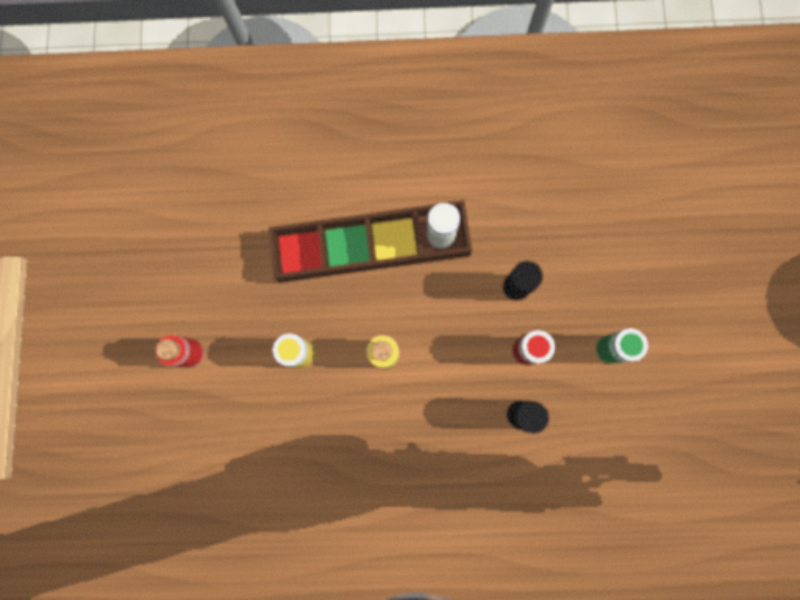

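View pics/side0.png

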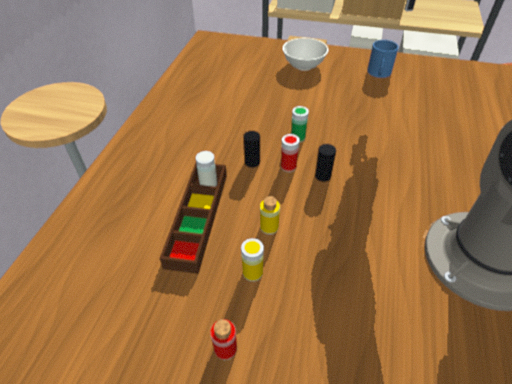

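The top view (800x600) shows the lids: yellow (289,350), red (538,347) and green (630,345). The liners are red (299,252), green (347,245) and yellow (394,239). Two black look-alikes stand on either side of red in x, and a cork jar stands beside yellow.

```bash
python3 - <<'E'
from h import *
D=np.load("pics/top0.npz");p,d=D["p"],D["d"]; P=pts("top",d)
h=((P[...,2]>.075)&(P[...,2]<.1)&(d>0)).astype(np.uint8)
n,L,S,C=cv2.connectedComponentsWithStats(h)
for i in range(1,n):
    if S[i,4]>60:
        q=P[L==i]; (u,v),r=cv2.minEnclosingCircle(np.argwhere(L==i)[:,::-1].astype(np.float32))
        print(C[i].round(1),S[i,4],"med",np.median(q,0).round(4),"mid",((q.min(0)+q.max(0))/2).round(4),"ext",np.ptp(q,axis=0).round(3),"ray.088",ray("top",*C[i],.088).round(4),p[int(C[i][1]),int(C[i][0])])
hsv=cv2.cvtColor(p,cv2.COLOR_RGB2HSV)
R=np.zeros((384,512),bool);R[125:185,170:305]=1
for nm,lo,hi in(("red",0,4),("green",55,80),("yellow",23,33)):
    m=(R&(hsv[...,0]>=lo)&(hsv[...,0]<=hi)&(hsv[...,1]>140)).astype(np.uint8)
    n,L,S,C=cv2.connectedComponentsWithStats(m); i=1+S[1:,4].argmax()
    (c,sz,a)=cv2.minAreaRect(np.argwhere(L==i)[:,::-1].astype(np.float32))
    print(nm,S[i,4],c,sz,a,ray("top",*c,.009).round(4),"z",np.median(P[L==i],0).round(4))
w=((P[...,2]>.03)&(P[...,2]<.05)&R).astype(np.uint8)
n,L,S,C=cv2.connectedComponentsWithStats(w); i=1+S[1:,4].argmax()
q=P[L==i]; print("rim",S[i],np.median(q[:,2]),cv2.minAreaRect((q[:,:2]*1000).astype(np.float32)))
E
```

```text
[283.7 139.9] 333 med [ 0.6225 -0.0575  0.0941] mid [ 0.6243 -0.0575  0.0871] ext [0.041 0.041 0.024] ray.088 [ 0.6243 -0.0576  0.088 ] [241 241 234]
[337.  176.1] 334 med [ 0.5424 -0.1648  0.0884] mid [ 0.5435 -0.1657  0.084 ] ext [0.041 0.041 0.017] ray.088 [ 0.5426 -0.1649  0.088 ] [40 36 40]
[343.9 221.2] 346 med [ 0.4486 -0.1728  0.0883] mid [ 0.449  -0.1739  0.0844] ext [0.041 0.041 0.016] ray.088 [ 0.4486 -0.173   0.088 ] [225  67  60]
[402.9 219.9] 367 med [ 0.4473 -0.2921  0.0883] mid [ 0.4474 -0.2944  0.0842] ext [0.041 0.041 0.018] ray.088 [ 0.4474 -0.2925  0.088 ] [ 80 175 103]
[185.2 223.1] 337 med [0.4547 0.1518 0.0879] mid [0.4551 0.1524 0.0836] ext [0.041 0.041 0.017] ray.088 [0.4547 0.1515 0.088 ] [240 223  94]
[107.3 222.8] 156 med [0.4601 0.314  0.0873] mid [0.4605 0.3155 0.0826] ext [0.026 0.027 0.015] ray.088 [0.4603 0.3132 0.088 ] [215 168 123]
[244.3 223.5] 139 med [0.4507 0.0305 0.0878] mid [0.451  0.0307 0.0832] ext [0.028 0.025 0.015] ray.088 [0.4502 0.0302 0.088 ] [217 172 126]
[340.4 266. ] 364 med [ 0.3592 -0.1603  0.0883] mid [ 0.3593 -0.1608  0.0836] ext [0.04  0.042 0.016] ray.088 [ 0.3593 -0.1602  0.088 ] [48 44 47]
red 629 (191.67694091796875, 160.91537475585938) (24.80694580078125, 26.171327590942383) 82.87498474121094 [0.6046 0.1527 0.009 ] z [0.6049 0.1539 0.0089]
green 163 (216.1572265625, 157.67904663085938) (20.419292449951172, 12.159061431884766) 82.40535736083984 [0.6104 0.0956 0.009 ] z [0.61   0.0962 0.0088]
yellow 588 (251.48651123046875, 152.41891479492188) (23.015857696533203, 26.468236923217773) 80.53767395019531 [0.6201 0.0132 0.009 ] z [0.6192 0.0121 0.0091]
rim [ 172  128  131   51 1305] 0.03897720972223439 ((614.41845703125, 46.362396240234375), (77.55186462402344, 286.5989990234375), 6.123076438903809)
```

Emit:
{"name": "servo_tool", "arguments": {
  "motion": [
    [[1, 0.331, 0.715, 0, 0.686], [1, 0.331, 0.715, 0, 0.686], [1, 0.331, 0.715, 0, 0.686], [1, 0.331, 0.715, 0, 0.686], [1, 0.331, 0.715, 0, 0.686], [1, 0.331, 0.715, 0, 0.686], [1, 0.331, 0.715, 0, 0.686], [1, 0.331, 0.715, 0, 0.686], [1, 0.331, 0.715, 0, 0.686], [1, 0.331, 0.715, 0, 0.686], [1, 0.331, 0.715, 0, 0.686], [1, 0.331, 0.715, 0, 0.686], [1, 0.331, 0.715, 0, 0.686], [1, 0.331, 0.715, 0, 0.686], [1, 0.331, 0.715, 0, 0.686], [1, 0.331, 0.715, 0, 0.686], [1, 0, 0, 0, 0], [1, 0, 0, 0, 0], [1, 0, 0, 0, 0]]
  ],
  "newtons": 40
}}

```text
t: 2.0
eef_pos: [0.4488, -0.1752, 0.2238]
tool_rot: [-0.0, 0.669, 0.743, -0.0]
contact_force: [-0.6, -1.0, 0.4]
gripper_width: 0.998
grasp_force: 0.0
```

```bash
python3 - <<'E'
from h import *
p,d=save("wrist","w1"); P=pts("wrist",d)
h=((P[...,2]>.082)&(P[...,2]<.094)&(d>0)).astype(np.uint8)
n,L,S,C=cv2.connectedComponentsWithStats(h)
for i in range(1,n):
    if S[i,4]>200: q=P[L==i]; print(C[i],S[i],((q.min(0)+q.max(0))/2).round(4),np.ptp(q,axis=0).round(3),ray("wrist",*C[i],.088))
print(bot.get_obs()["eef_pos"])
E
```

```text
[477.62708333  48.28333333] [468  19  31  57 480] [ 0.6137 -0.0579  0.088 ] [0.024 0.04  0.012] [ 0.60707813 -0.05957952  0.088     ]
[154.8275154  141.02874743] [ 130  117   51   49 1948] [ 0.3573 -0.1594  0.0869] [0.042 0.041 0.01 ] [ 0.35743022 -0.15881416  0.088     ]
[258.37549185 166.41427768] [ 235  143   48   48 1779] [ 0.4472 -0.1728  0.0872] [0.041 0.042 0.01 ] [ 0.4469787  -0.17189496  0.088     ]
[366.71412924 168.16922234] [ 342  145   50   47 1826] [ 0.5415 -0.1644  0.087 ] [0.042 0.041 0.01 ] [ 0.54078989 -0.16374036  0.088     ]
[244.44386617 283.65576208] [ 224  264   42   40 1345] [ 0.4455 -0.2928  0.0868] [0.041 0.042 0.01 ] [ 0.44552509 -0.29140402  0.088     ]
[ 0.44882806 -0.1753596   0.22386229]
```

View pics/w1.png

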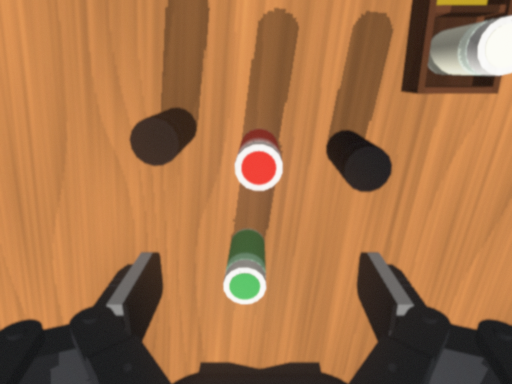

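The wrist view shows the red lid at (258,166), which agrees with the top view to within 2 mm. The black jars are clear of the fingers. I'll descend and grasp.

Emit:
{"name": "servo_tool", "arguments": {
  "motion": [
    [[1, -0.025, 0.06, 0, 0], [1, 0, 0, -0.5, 0], [1, 0, 0, -0.5, 0], [1, 0, 0, -0.5, 0], [1, 0, 0, -0.5, 0], [1, 0, 0, -0.5, 0], [1, 0, 0, -0.5, 0], [1, 0, 0, -0.5, 0], [1, 0, 0, -0.3, 0], [1, 0, 0, 0, 0], [1, 0, 0, 0, 0], [0.3, 0, 0, 0, 0], [0.3, 0, 0, 0, 0], [0.3, 0, 0, 0, 0], [0.3, 0, 0, 0, 0], [0.3, 0, 0, 0, 0], [0.3, 0, 0, 0, 0], [0.3, 0, 0, 0, 0], [0.3, 0, 0, 0, 0], [0.3, 0, 0, 0, 0]]
  ],
  "newtons": 40
}}

```text
t: 4.05
eef_pos: [0.4489, -0.1721, 0.073]
tool_rot: [0.001, 0.669, 0.744, -0.0]
contact_force: [-1.5, -0.1, 6.7]
gripper_width: 0.463
grasp_force: 39.3
```

Emit:
{"name": "servo_tool", "arguments": {
  "motion": [
    [[0.2, 0, 0, 0.1, 0], [0.2, 0, 0, 0.4, 0], [0.2, 0, 0, 0.5, 0], [0.2, 0, 0, 0.5, 0], [0.2, 0, 0, 0.5, 0], [0.2, 0, 0, 0.5, 0], [0.2, 0, 0, 0.4, 0], [0.2, 0, 0, 0.1, 0], [0.2, 0.16, 0.33, 0, 0], [0.2, 0.35, 0.7, 0, 0], [0.2, 0.35, 0.75, 0, 0], [0.2, 0.35, 0.75, 0, 0], [0.2, 0.35, 0.75, 0, 0], [0.2, 0.35, 0.75, 0, 0], [0.2, 0.35, 0.75, 0, 0], [0.2, 0.35, 0.75, 0, 0], [0.2, 0.35, 0.75, 0, 0], [0.2, 0.35, 0.75, 0, 0], [0.2, 0.35, 0.7, 0, 0], [0.2, 0.19, 0.35, 0, 0]]
  ]
}}

```text
t: 6.05
eef_pos: [0.6024, 0.1546, 0.1912]
tool_rot: [-0.001, 0.667, 0.745, 0.0]
contact_force: [-0.6, 0.3, -2.1]
gripper_width: 0.462
grasp_force: 40.7
```

Emit:
{"name": "servo_tool", "arguments": {
  "motion": [
    [[0.2, 0, 0, 0, 0], [0.2, 0, 0, 0, 0]]
  ]
}}

```text
t: 6.25
eef_pos: [0.6019, 0.1501, 0.1913]
tool_rot: [-0.0, 0.669, 0.743, -0.001]
contact_force: [-0.3, -0.8, -2.4]
gripper_width: 0.46
grasp_force: 40.7
```

```bash
cat > chk.py <<'E'
from h import *
import sys
p,d=save("top",sys.argv[1]); P=pts("top",d); o=bot.get_obs(); print(o["eef_pos"].round(4),o["contact_force"].round(1),o["grasp_force"])
p2,d2=save("side",sys.argv[1]+"s")
cv2.imwrite(f"pics/{sys.argv[1]}m.png",np.hstack([cv2.resize(p[80:300,60:460,::-1],(400,220)),cv2.resize(p2[60:360,80:380,::-1],(220,220))]))
E
python3 chk.py c1
```

```text
[0.602  0.1493 0.1914] [ 0.2 -0.7 -2.4] 40.71990787982941
```

View pics/c1s.png

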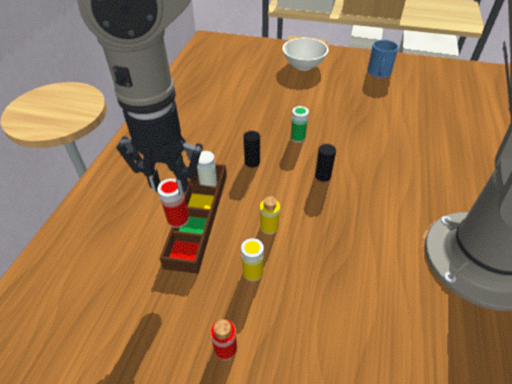

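Red is held upright and clear of the other jars, with its lid at (170,187) in the side view. Lowering onto the red liner.

Emit:
{"name": "servo_tool", "arguments": {
  "motion": [
    [[0.2, 0.03, 0.04, -0.2, 0], [0.2, 0, 0, -0.5, 0], [0.2, 0, 0, -0.5, 0], [0.2, 0, 0, -0.5, 0], [0.2, 0, 0, -0.4, 0], [0.2, 0, 0, -0.3, 0], [0.2, 0, 0, -0.15, 0], [0.2, 0, 0, -0.05, 0], [0.2, 0, 0, 0, 0], [0.2, 0, 0, 0, 0]]
  ]
}}

```text
t: 7.35
eef_pos: [0.6043, 0.1533, 0.0889]
tool_rot: [0.0, 0.669, 0.744, 0.001]
contact_force: [-0.9, 0.0, -2.3]
gripper_width: 0.464
grasp_force: 40.7
```

Emit:
{"name": "servo_tool", "arguments": {
  "motion": [
    [[0.2, 0, 0, -0.04, 0], [0.2, 0, 0, -0.04, 0], [0.2, 0, 0, -0.02, 0], [0.2, 0, 0, 0, 0]]
  ]
}}

```text
t: 7.75
eef_pos: [0.6036, 0.153, 0.084]
tool_rot: [-0.0, 0.669, 0.744, -0.0]
contact_force: [1.0, 0.9, -1.0]
gripper_width: 0.463
grasp_force: 40.7
```

Nearly down. I'll make small steps until contact, then open.

Emit:
{"name": "servo_tool", "arguments": {
  "motion": [
    [[0.2, 0, 0, -0.025, 0], [0.2, 0, 0, -0.025, 0], [0.2, 0, 0, 0, 0]]
  ]
}}

```text
t: 8.05
eef_pos: [0.6038, 0.1531, 0.0822]
tool_rot: [0.0, 0.669, 0.744, 0.0]
contact_force: [-0.3, 0.1, -1.2]
gripper_width: 0.465
grasp_force: 40.8
```

Emit:
{"name": "servo_tool", "arguments": {
  "motion": [
    [[0.2, 0, 0, -0.025, 0], [0.2, 0, 0, 0, 0]]
  ]
}}

```text
t: 8.25
eef_pos: [0.6039, 0.1534, 0.0821]
tool_rot: [0.0, 0.669, 0.744, 0.0]
contact_force: [-2.7, -0.0, 6.3]
gripper_width: 0.468
grasp_force: 41.5
```

Emit:
{"name": "servo_tool", "arguments": {
  "motion": [
    [[0.6, 0, 0, 0, 0], [0.8, 0, 0, 0, 0], [1, 0, 0, 0, 0], [1, 0, 0, 0, 0], [1, 0, 0, 0, 0], [1, 0, 0, 0.3, 0], [1, 0, 0, 0.6, 0], [1, 0, 0, 0.8, 0], [1, 0, 0, 0.8, 0], [1, 0, 0, 0.6, 0], [1, 0, 0, 0.4, 0], [1, -0.5, 0, 0, 0], [1, -0.7, 0, 0, 0], [1, -0.7, 0, 0, 0], [1, -0.7, 0, 0, 0], [1, -0.6, 0, 0, 0], [1, -0.5, 0, 0, 0], [1, 0, 0, 0, 0], [1, 0, 0, 0, 0], [1, 0, 0, 0, 0]]
  ]
}}

```text
t: 10.25
eef_pos: [0.4566, 0.1529, 0.2213]
tool_rot: [0.0, 0.669, 0.743, 0.0]
contact_force: [0.6, 0.0, -0.3]
gripper_width: 1.0
grasp_force: 0.0
```

```bash
cat > w.py <<'E'
from h import *
import sys
o=bot.get_obs()["eef_pos"]; p,d=save("wrist",sys.argv[1]); P=pts("wrist",d)
h=((P[...,2]>.08)&(P[...,2]<.103)&(d>0)).astype(np.uint8)
n,L,S,C=cv2.connectedComponentsWithStats(h)
for i in range(1,n):
    if S[i,4]>200: q=P[L==i]; t=q[q[:,2]>np.percentile(q[:,2],60)-.006];print(C[i].round(),S[i,4],((t.min(0)+t.max(0))/2).round(4),np.ptp(t,axis=0).round(3),"ztop",np.median(q[:,2]).round(4),p[int(C[i][1]),int(C[i][0])])
print(o.round(4))
E
python3 w.py w2
```

```text
[256. 168.] 1826 [0.4531 0.1546 0.0876] [0.042 0.042 0.008] ztop 0.0893 [251 233  65]
[425. 189.] 2224 [0.6016 0.1528 0.0968] [0.042 0.041 0.009] ztop 0.098 [241  47  39]
[239. 287.] 625 [0.4482 0.0321 0.0869] [0.026 0.027 0.008] ztop 0.0888 [243 195 130]
[0.4566 0.1529 0.2213]
```

View pics/w2.png

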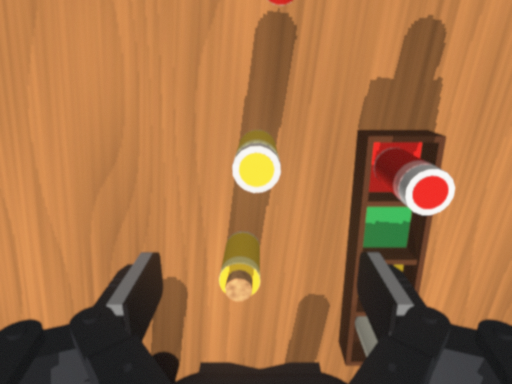

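The wrist view shows red upright in its compartment, with the lid at (430,190) and a top height of 0.097 m as expected. The yellow lid is at (256,168), nearly under the tool. Grasping yellow.

Emit:
{"name": "servo_tool", "arguments": {
  "motion": [
    [[1, -0.06, 0.01, 0, 0], [1, 0, 0, -0.5, 0], [1, 0, 0, -0.5, 0], [1, 0, 0, -0.5, 0], [1, 0, 0, -0.5, 0], [1, 0, 0, -0.5, 0], [1, 0, 0, -0.5, 0], [1, 0, 0, -0.4, 0], [1, 0, 0, -0.3, 0], [1, 0, 0, 0, 0], [1, 0, 0, 0, 0], [0.3, 0, 0, 0, 0], [0.3, 0, 0, 0, 0], [0.3, 0, 0, 0, 0], [0.3, 0, 0, 0, 0], [0.3, 0, 0, 0, 0], [0.3, 0, 0, 0, 0], [0.3, 0, 0, 0, 0], [0.3, 0, 0, 0, 0], [0.2, 0, 0, 0, 0]]
  ],
  "newtons": 40
}}

```text
t: 12.3
eef_pos: [0.4539, 0.1535, 0.074]
tool_rot: [0.001, 0.669, 0.744, 0.0]
contact_force: [-0.9, -1.0, 6.8]
gripper_width: 0.462
grasp_force: 39.4
```

Emit:
{"name": "servo_tool", "arguments": {
  "motion": [
    [[0.2, 0, 0, 0.1, 0], [0.2, 0, 0, 0.4, 0], [0.2, 0, 0, 0.5, 0], [0.2, 0, 0, 0.5, 0], [0.2, 0, 0, 0.5, 0], [0.2, 0, 0, 0.5, 0], [0.2, 0, 0, 0.4, 0], [0.2, 0, 0, 0.1, 0], [0.2, 0.25, -0.2, 0, 0], [0.2, 0.5, -0.4, 0, 0], [0.2, 0.6, -0.55, 0, 0], [0.2, 0.7, -0.6, 0, 0], [0.2, 0.7, -0.6, 0, 0], [0.2, 0.6, -0.55, 0, 0], [0.2, 0.5, -0.4, 0, 0], [0.2, 0.25, -0.25, 0, 0], [0.2, 0, 0, 0, 0], [0.2, 0, 0, 0, 0], [0.2, 0, 0, 0, 0]]
  ]
}}

```text
t: 14.2
eef_pos: [0.6162, 0.0129, 0.1929]
tool_rot: [-0.001, 0.668, 0.744, -0.0]
contact_force: [-0.5, -0.4, -1.1]
gripper_width: 0.464
grasp_force: 40.7
```

```bash
python3 chk.py c2
```

```text
[0.6164 0.0129 0.1932] [-0.6  0.4 -2.2] 40.661789774894714
```

View pics/c2m.png

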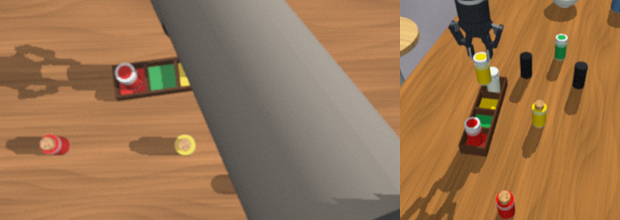

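Yellow is held above its liner, and the cork jars are undisturbed. Lowering.

Emit:
{"name": "servo_tool", "arguments": {
  "motion": [
    [[0.2, 0.04, -0.02, -0.2, 0], [0.2, 0, 0, -0.5, 0], [0.2, 0, 0, -0.5, 0], [0.2, 0, 0, -0.5, 0], [0.2, 0, 0, -0.4, 0], [0.2, 0, 0, -0.3, 0], [0.2, 0, 0, -0.15, 0], [0.2, 0, 0, -0.05, 0], [0.2, 0, 0, 0, 0], [0.2, 0, 0, -0.04, 0], [0.2, 0, 0, -0.04, 0], [0.2, 0, 0, -0.02, 0], [0.2, 0, 0, -0.02, 0], [0.2, 0, 0, 0, 0], [0.2, 0, 0, 0, 0]]
  ]
}}

```text
t: 15.8
eef_pos: [0.6189, 0.0106, 0.0843]
tool_rot: [0.0, 0.669, 0.744, 0.0]
contact_force: [-0.7, -0.4, -2.0]
gripper_width: 0.465
grasp_force: 40.7
```

Emit:
{"name": "servo_tool", "arguments": {
  "motion": [
    [[0.2, 0, 0, -0.025, 0], [0.2, 0, 0, 0, 0]]
  ]
}}

```text
t: 16.0
eef_pos: [0.6189, 0.0106, 0.0832]
tool_rot: [-0.0, 0.669, 0.744, -0.0]
contact_force: [-0.5, -0.1, -1.2]
gripper_width: 0.466
grasp_force: 40.7
```

Emit:
{"name": "servo_tool", "arguments": {
  "motion": [
    [[0.2, 0, 0, -0.025, 0], [0.2, 0, 0, 0, 0]]
  ]
}}

```text
t: 16.2
eef_pos: [0.619, 0.0106, 0.0831]
tool_rot: [0.0, 0.669, 0.744, -0.0]
contact_force: [-2.2, -0.2, 4.6]
gripper_width: 0.461
grasp_force: 41.3
```

Emit:
{"name": "servo_tool", "arguments": {
  "motion": [
    [[0.6, 0, 0, 0, 0], [0.8, 0, 0, 0, 0], [1, 0, 0, 0, 0], [1, 0, 0, 0, 0], [1, 0, 0, 0, 0], [1, 0, 0, 0.3, 0], [1, 0, 0, 0.6, 0], [1, 0, 0, 0.8, 0], [1, 0, 0, 0.8, 0], [1, 0, 0, 0.6, 0], [1, 0, 0, 0.4, 0]]
  ]
}}

```text
t: 17.3
eef_pos: [0.6197, 0.0109, 0.2254]
tool_rot: [0.001, 0.669, 0.744, 0.001]
contact_force: [-0.4, -0.4, -0.6]
gripper_width: 1.002
grasp_force: 0.0
```

Emit:
{"name": "servo_tool", "arguments": {
  "motion": [
    [[1, -0.2, -0.3, 0, 0], [1, -0.41, -0.7, 0, 0], [1, -0.45, -0.8, 0, 0], [1, -0.45, -0.8, 0, 0], [1, -0.45, -0.8, 0, 0], [1, -0.45, -0.8, 0, 0], [1, -0.45, -0.8, 0, 0], [1, -0.45, -0.8, 0, 0], [1, -0.45, -0.8, 0, 0], [1, -0.4, -0.7, 0, 0], [1, -0.15, -0.3, 0, 0], [1, 0, 0, 0, 0], [1, 0, 0, 0, 0], [1, 0, 0, 0, 0]]
  ]
}}

```text
t: 18.7
eef_pos: [0.4474, -0.2915, 0.2221]
tool_rot: [-0.0, 0.668, 0.745, 0.0]
contact_force: [0.4, -1.2, 0.2]
gripper_width: 1.001
grasp_force: 0.0
```

```bash
python3 w.py w3; python3 chk.py c3
```

```text
[161.   8.] 779 [ 0.3584 -0.1731  0.0878] [0.037 0.015 0.009] ztop 0.0891 [49 40 36]
[400.  25.] 2602 [ 0.5413 -0.1663  0.0879] [0.042 0.038 0.009] ztop 0.0893 [32 28 30]
[258. 172.] 1808 [ 0.4456 -0.293   0.0883] [0.041 0.041 0.008] ztop 0.0895 [ 77 169  88]
[ 0.4474 -0.2915  0.2221]
[ 0.4474 -0.2918  0.2223] [-0.5 -0.6 -0. ] 0.0
```

View pics/c3m.png

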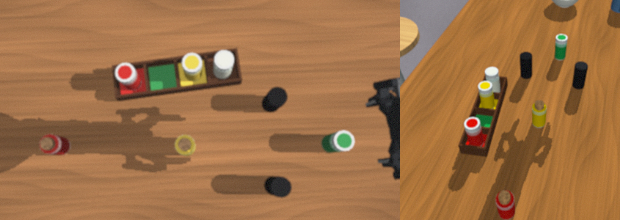

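Red and yellow stand on their liners and salt is in its place. The green lid is under the tool at about (0.4465, -0.293). Grasping green.

Emit:
{"name": "servo_tool", "arguments": {
  "motion": [
    [[1, -0.02, -0.03, 0, 0], [1, 0, 0, -0.5, 0], [1, 0, 0, -0.5, 0], [1, 0, 0, -0.5, 0], [1, 0, 0, -0.5, 0], [1, 0, 0, -0.5, 0], [1, 0, 0, -0.5, 0], [1, 0, 0, -0.4, 0], [1, 0, 0, -0.3, 0], [1, 0, 0, 0, 0], [1, 0, 0, 0, 0], [0.3, 0, 0, 0, 0], [0.3, 0, 0, 0, 0], [0.3, 0, 0, 0, 0], [0.3, 0, 0, 0, 0], [0.3, 0, 0, 0, 0], [0.3, 0, 0, 0, 0], [0.3, 0, 0, 0, 0], [0.3, 0, 0, 0, 0], [0.2, 0, 0, 0, 0]]
  ],
  "newtons": 40
}}

```text
t: 20.85
eef_pos: [0.4462, -0.2949, 0.0752]
tool_rot: [0.001, 0.669, 0.744, 0.0]
contact_force: [-1.0, 0.4, 5.2]
gripper_width: 0.455
grasp_force: 39.5
```

Emit:
{"name": "servo_tool", "arguments": {
  "motion": [
    [[0.2, 0, 0, 0.1, 0], [0.2, 0, 0, 0.4, 0], [0.2, 0, 0, 0.5, 0], [0.2, 0, 0, 0.5, 0], [0.2, 0, 0, 0.5, 0], [0.2, 0, 0, 0.5, 0], [0.2, 0, 0, 0.4, 0], [0.2, 0, 0, 0.1, 0]]
  ]
}}

```text
t: 21.65
eef_pos: [0.4465, -0.295, 0.1962]
tool_rot: [0.002, 0.669, 0.744, 0.0]
contact_force: [0.6, -0.4, -1.5]
gripper_width: 0.461
grasp_force: 40.5
```

Emit:
{"name": "servo_tool", "arguments": {
  "motion": [
    [[0.2, 0.1, 0.2, 0, 0], [0.2, 0.2, 0.5, 0, 0], [0.2, 0.32, 0.7, 0, 0], [0.2, 0.35, 0.8, 0, 0], [0.2, 0.35, 0.8, 0, 0], [0.2, 0.35, 0.8, 0, 0], [0.2, 0.35, 0.8, 0, 0], [0.2, 0.35, 0.8, 0, 0], [0.2, 0.35, 0.8, 0, 0], [0.2, 0.35, 0.8, 0, 0], [0.2, 0.35, 0.8, 0, 0], [0.2, 0.35, 0.8, 0, 0], [0.2, 0.25, 0.5, 0, 0], [0.2, 0.1, 0.25, 0, 0], [0.2, 0, 0, 0, 0], [0.2, 0, 0, 0, 0], [0.2, 0, 0, 0, 0]]
  ]
}}

```text
t: 23.35
eef_pos: [0.61, 0.0774, 0.1939]
tool_rot: [0.0, 0.669, 0.743, -0.001]
contact_force: [0.2, 0.1, -0.5]
gripper_width: 0.459
grasp_force: 40.5
```

```bash
python3 chk.py c4
```

```text
[0.6102 0.0775 0.1941] [-0.1 -0.6 -1.2] 40.48461377620697
```

View pics/c4s.png

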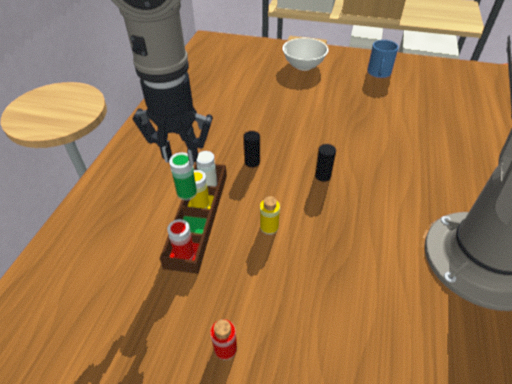

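Green is held at (183,175) in the side view, above its free liner. Correcting y by 3 mm and lowering.

Emit:
{"name": "servo_tool", "arguments": {
  "motion": [
    [[0.2, 0.02, 0.07, -0.1, 0], [0.2, 0, 0, -0.4, 0], [0.2, 0, 0, -0.5, 0], [0.2, 0, 0, -0.5, 0], [0.2, 0, 0, -0.4, 0], [0.2, 0, 0, -0.35, 0], [0.2, 0, 0, -0.25, 0], [0.2, 0, 0, -0.1, 0], [0.2, 0, 0, 0, 0], [0.2, 0, 0, -0.03, 0], [0.2, 0, 0, -0.03, 0], [0.2, 0, 0, -0.02, 0], [0.2, 0, 0, -0.02, 0], [0.2, 0, 0, 0, 0], [0.2, 0, 0, 0, 0]]
  ]
}}

```text
t: 24.95
eef_pos: [0.6113, 0.0822, 0.0864]
tool_rot: [0.0, 0.669, 0.744, 0.0]
contact_force: [-1.3, 0.4, -1.0]
gripper_width: 0.458
grasp_force: 40.5
```

Emit:
{"name": "servo_tool", "arguments": {
  "motion": [
    [[0.2, 0, 0, -0.025, 0], [0.2, 0, 0, 0, 0]]
  ]
}}

```text
t: 25.15
eef_pos: [0.6112, 0.0822, 0.0852]
tool_rot: [-0.0, 0.669, 0.744, -0.0]
contact_force: [1.2, 0.6, -2.0]
gripper_width: 0.461
grasp_force: 40.5
```

Emit:
{"name": "servo_tool", "arguments": {
  "motion": [
    [[0.2, 0, 0, -0.025, 0], [0.2, 0, 0, 0, 0]]
  ]
}}

```text
t: 25.35
eef_pos: [0.6114, 0.0823, 0.0844]
tool_rot: [0.0, 0.669, 0.744, 0.0]
contact_force: [-0.2, 0.0, 0.5]
gripper_width: 0.463
grasp_force: 40.6
```

Emit:
{"name": "servo_tool", "arguments": {
  "motion": [
    [[0.2, 0, 0, -0.02, 0], [0.2, 0, 0, 0, 0]]
  ]
}}

```text
t: 25.55
eef_pos: [0.6117, 0.0824, 0.0843]
tool_rot: [0.0, 0.669, 0.744, 0.0]
contact_force: [-0.7, 0.4, 4.8]
gripper_width: 0.453
grasp_force: 41.2
```

Emit:
{"name": "servo_tool", "arguments": {
  "motion": [
    [[0.6, 0, 0, 0, 0], [0.8, 0, 0, 0, 0], [1, 0, 0, 0, 0], [1, 0, 0, 0, 0], [1, 0, 0, 0, 0], [1, 0, 0, 0.3, 0], [1, 0, 0, 0.6, 0], [1, 0, 0, 0.8, 0], [1, 0, 0, 0.8, 0], [1, 0, 0, 0.6, 0], [1, 0, 0, 0.4, 0], [1, 0, -0.4, 0, 0], [1, 0, -0.8, 0, 0], [1, 0, -0.8, 0, 0], [1, 0, -0.8, 0, 0], [1, 0, -0.8, 0, 0], [1, 0, -0.8, 0, 0], [1, 0, -0.8, 0, 0], [1, 0, -0.4, 0, 0], [1, 0, 0, 0, 0]]
  ]
}}

```text
t: 27.55
eef_pos: [0.6101, -0.1457, 0.2221]
tool_rot: [-0.001, 0.671, 0.742, -0.001]
contact_force: [-0.1, -0.6, -0.9]
gripper_width: 1.003
grasp_force: 0.0
```

Emit:
{"name": "servo_tool", "arguments": {
  "motion": [
    [[1, -0.2, -0.4, 0, 0], [1, -0.4, -0.7, 0, 0], [1, -0.4, -0.7, 0, 0], [1, -0.2, -0.4, 0, 0], [1, 0, 0, 0, 0], [1, 0, 0, 0, 0], [1, 0, 0, 0, 0]]
  ]
}}

```text
t: 28.25
eef_pos: [0.564, -0.2275, 0.2236]
tool_rot: [-0.0, 0.667, 0.745, 0.001]
contact_force: [0.3, -0.3, -0.6]
gripper_width: 0.999
grasp_force: 0.0
```

```bash
python3 chk.py c5; python3 - <<'E'
from h import *
d=np.load("pics/c5.npz")["d"]; P=pts("top",d)
h=((P[...,2]>.075)&(P[...,2]<.105)&(d>0)).astype(np.uint8)
n,L,S,C=cv2.connectedComponentsWithStats(h)
for i in range(1,n):
    if S[i,4]>60: q=P[L==i]; print(C[i].round(),np.median(q,0).round(4))
E
```

```text
[ 0.5641 -0.2276  0.2236] [ 0.4 -0.1 -0.1] 0.0
[284. 140.] [ 0.6224 -0.0576  0.0943]
[252. 143.] [0.6174 0.0096 0.097 ]
[218. 147.] [0.6107 0.0811 0.097 ]
[186. 153.] [0.6018 0.1485 0.097 ]
[337. 176.] [ 0.5426 -0.1647  0.0883]
[107. 223.] [0.4601 0.3132 0.0872]
[244. 223.] [0.4509 0.0306 0.0875]
[340. 266.] [ 0.3593 -0.16    0.0884]
```

View pics/c5m.png

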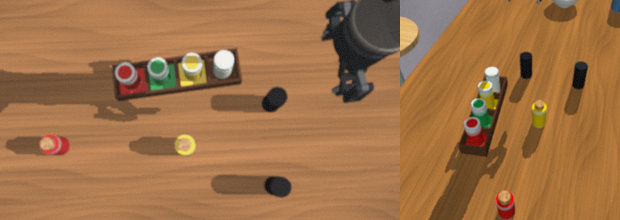

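All three jars are upright on their matching liners, with tops at 0.097 m. The cork, salt and black jars have not moved, and the arm is clear.

```bash
python3 -c "from station import bot; print(bot.hand_in())"
```

```text
the job is handed in; nothing more can be done
None
```

The red, yellow and green spice jars stand upright on the liners of their own colour. The two cork jars and the salt jar have not moved, and the job was handed in at about 28 s of the 86 s allowed.

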